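# Unstack a fired cup and pile its kiln batt

### The arm

A 6-joint arm with a two-finger parallel gripper is mounted at the origin on the work surface. World frame = base frame: x ahead of the robot, y to its left, z up, the work surface at z = 0. Lengths are in m, angles in rad, forces in N, time in s.
With the tool pointing down it reaches from about 0.375 to 0.975 m from the base axis. Payload 3.8 kg.
Tool frame: the origin (TCP) lies at the very end of the fingers, on their centre line; the grasp point (between the pads) lies 19 mm behind it; z points along the fingers, y is the line along which they close (so a half turn about z gives the same grasp; the last joint's range is limited). The gripper opens to 85 mm and grips with 20 to 120 N. Pads are 22 mm wide; open, the fingers measure 114 mm over their backs; the gripper's body (76 mm by 85 mm) begins 54 mm behind the grasp point. The pads swing forward as they close: fully open they stand 13 mm farther back than shut.
Start: joints at [1.227, 0.264, 1.604, -0, 1.274, -0.037], TCP at [0.204, 0.643, 0.231] pointing down, gripper open.
Joint ranges: [-2.63, 2.63], [-0.94, 2.18], [0.31, 2.57], [-1.31, 4.45], [0, 2.66], [-2.55, 2.55]. Speed limits (rad/s): [2.57, 2.57, 3.14, 3.14, 3.14, 3.14].

### API

Orientations are given as a rotation vector (axis times angle).
In Python, from workcell import * gives the robot as it stands.
- The arm moves only by the shell command python3 -m crank 'ROWS' [OPENING] [FORCE]. ROWS is JSON, a list that holds one entry, the list of rows, each a list of 6 numbers: the shift along the tool's x, y, z in cm, then the turn, a rotation vector about the tool's x, y, z in rad. In form: [[[dx, dy, dz, ax, ay, az], ...]]. A call has 1 to 8 rows; each row shifts and turns the commanded pose from where the row before left it, along the tool's axes as they then stand; what a row does not reach is not made up. A row lasts 1/12 s, in which the tool goes at most 41.7 mm and 7.16 degrees, less where a joint would pass 70% of its speed; a pose out of reach is approached as far as the arm can. A call with a gripper value outside its range is refused whole. OPENING is the finger opening in cm, from 0 to 8.54, set as the call begins (- or left out, the last holds). The fingers move at their own pace and stop on an object; FORCE is the grip in N (left out, the last holds). Time passes only in rows, so rows that do not move let the fingers close. It gives the time, the measured TCP pose, the force, the opening and the grip force at its end, in the units of the state.
- read_state(): the state, without advancing time (a new reading comes with each control period).
- read_camera(name): name is "scene" or "top" or "wrist"; returns the picture (480x640x3 uint8, blue, green, red); there is no depth.
- camera_model(name): a dict with "camera_matrix" (3x3 intrinsics, pixels), "R" (3x3) and "t" (3): a world point X has camera coordinates R X + t. Camera axes: x right, y down, z forward; pixel columns grow to the right and rows downward; lengths in m; the calibration is good to about 2 mm. A picture is of the moment at which its call begins: read the wrist's pose just before it. camera_model takes no time and is no camera call; for the wrist camera it gives the pose at the moment of the call.
- finish_job(): hands the job in; it is judged then, once.
The state is a dict: "time": time; "q": joint angles; "joint_vel": joint speeds; "joint_torque": joint torques, N m; "tool_pos": TCP position; "tcp_rot": TCP orientation; "wrist_force": force on the tool from outside, world axes, zero at the start; "torque": the same for the moment, N m; "width": opening from 0.0 (shut) to 1.0 (fully open); "grip_force": force on a finger pad.
Only numpy, scipy, OpenCV 4.12 (cv2) and the standard library are available. Lean on these libraries where they do the work, as an engineer would, in place of code of your own. Each camera call takes 0.05 s, during which the arm holds its last target. There are 200 camera calls.

### The job

Unstack the kiln load: first lift the small oblong batt off the top of the cup and lay it squarely on the pile of like batts, leaving that pile where it is. Then stand the cup upright, wholly on the empty wooden ware board. Set both down gently, never dropping them or tipping them over.

Things in the scene. Friction and masses are not known exactly. Their poses are not given: they have to be found in the camera images.
- batt: The spacer to set aside: flat cream-coloured ceramic kiln batt, 130 mm (its x) by 64 mm (its y) by 12 mm thick, about 0.2 kg, loose, lying level on the rim of the cup, centred on it to about 5 mm. Origin at the centre of its underside (75 mm above the table at the start), z up. It overhangs the cup about 6 mm on each long side and can be gripped across its 64 mm width.
- cup: Plain terracotta cup without handle, round and straight-sided, 52 mm outside diameter, 55 mm tall, wall 5 mm, about 0.12 kg, loose, upright under the batt. It stands near the middle of a fixed dark grey kiln shelf, a square slab 150 by 150 mm and 20 mm thick that stays where it is. Origin at the centre of the cup's underside (20 mm above the table at the start), z up along its axis.
- pile: Upper one of two loose batts of the same size and material as the batt (130 mm along x, 64 mm along y, 12 mm thick, about 0.22 kg each), lying flush one on the other on the table: the batt pile. Origin at the centre of the underside of this upper batt, 12 mm above the table; the pile's top face is 24 mm above the table. z up. Not to be confused with the stack of square terracotta tiles, 100 mm wide.
- ware_board: Empty square dark wooden ware board, 150 by 150 mm, 18 mm thick, fixed flat on the table. Origin at the centre of its underside, at table height; sides along its x and y; its top face is 18 mm above the table.
Things that resemble listed ones, but are neither listed nor needed, are in the scene too. Leave any purple look-alike of the cup alone.

How it is judged:
On the way:
1. the batt lies squarely on the batt pile, released, with the cup not yet on the ware board (x of batt in the frame of pile between -0.02 and 0.02 m and y of batt in the frame of pile between -0.02 and 0.02 m and z of batt in the frame of pile between 0.009 and 0.016 m and angle between the x axis of batt and the x axis of pile, either way round below 0.21 rad and angle between batt's own z axis and vertical below 0.105 rad and linear speed of batt below 0.03 m/s and contact force between the fingers and batt below 0.05 N and horizontal distance between cup and ware_board above 0.1 m), for 0.2 s.
At the end, for the whole second after the job is handed in: The batt lies flat on the pile's upper batt, centred within 20 mm each way and aligned within 12 degrees; the pile is within 30 mm of its start; the cup stands upright (under 6 degrees) on the ware board, within 50 mm of its centre along each side; both released and at rest (x of batt in the frame of pile between -0.02 and 0.02 m and y of batt in the frame of pile between -0.02 and 0.02 m and z of batt in the frame of pile between 0.009 and 0.016 m and angle between the x axis of batt and the x axis of pile, either way round below 0.21 rad and angle between each of batt, cup's own z axis and vertical below 0.105 rad and linear speed of each of batt, cup below 0.03 m/s and x of cup in the frame of ware_board between -0.05 and 0.05 m and y of cup in the frame of ware_board between -0.05 and 0.05 m and z of cup in the frame of ware_board between 0.014 and 0.023 m and distance of pile from where it was at the start of the episode below 0.03 m and contact force between the fingers and batt below 0.05 N and contact force between the fingers and cup below 0.05 N); the robot touches nothing.
It fails at once if the batt is dropped (moving faster than 0.7 m/s out of the fingers, a fall of about 25 mm) (linear speed of batt above 0.7 m/s and contact force between the fingers and batt below 0.05 N).
It fails at once if the cup is dropped (moving faster than 0.7 m/s out of the fingers, a fall of about 25 mm) (linear speed of cup above 0.7 m/s and contact force between the fingers and cup below 0.05 N).
It fails at once if the cup is tipped by more than 50 degrees (angle between cup's own z axis and vertical above 0.87 rad).
It fails at once if the batt is tipped by more than 50 degrees (angle between batt's own z axis and vertical above 0.87 rad).
It also fails if it takes over 58 s, if anything falls off the work surface, if the arm or the gripper's body presses on something with over 40 N, if the wrist force passes 120 N, or if a joint passes its speed limit or range.

## Working session

There is one attempt and no reset: what is moved stays moved. The work goes in short steps, Python scripts to look and compute and a shell command to move; the robot and the scene stay as the last step left them, time stands still between calls to the robot, and variables do not carry over. Pictures are saved under pics/ and viewed, at most 10 in all, crops included, and the job is handed in when it is done.

```bash
mkdir -p pics; ls
python3 - <<'E'
from workcell import *
import cv2
s=read_state();print(s)
for n in("top","scene"):
    cv2.imwrite(f"pics/{n}0.png",read_camera(n)); m=camera_model(n);print(n,m)
E
```

```text
pics
{'time': 0.0, 'q': array([ 1.22712280e+00,  2.64788158e-01,  1.60541952e+00,  1.28065506e-05,
        1.27369334e+00, -3.68961984e-02]), 'joint_vel': array([ 1.01067636e-04,  1.01178438e-03, -1.69250682e-05, -1.18672779e-03,
        5.77715776e-05, -4.85163875e-04]), 'joint_torque': array([-1.15246443e-03, -5.15097606e+01, -3.67322409e+01, -8.06748153e-05,
        1.24601190e-02,  2.49008178e-05]), 'tool_pos': array([0.20358337, 0.64277777, 0.22991386]), 'tcp_rot': array([-0.47993427, -3.10426099,  0.00355637]), 'wrist_force': array([ 0.24255386, -0.64383072, -0.15984949]), 'torque': array([ 0.00120593, -0.0414652 , -0.00492546]), 'grip_force': 0.0, 'width': 1.0025447373942566}
top {'camera_matrix': array([[461.34179001,   0.        , 319.03782959],
       [  0.        , 461.34179001, 243.00727069],
       [  0.        ,   0.        ,   1.        ]]), 'R': array([[-0.00482199, -0.99956472, -0.02910546],
       [-0.98606175,  0.00959346, -0.16610297],
       [ 0.16630989,  0.02789884, -0.98567879]]), 't': array([0.00473088, 0.5860763 , 0.71817907])}
scene {'camera_matrix': array([[489.3598576 ,   0.        , 332.11833357],
       [  0.        , 489.3598576 , 243.18341949],
       [  0.        ,   0.        ,   1.        ]]), 'R': array([[ 0.74120956,  0.67081948,  0.02469046],
       [ 0.37462618, -0.38285548, -0.84443881],
       [-0.55701312,  0.63515581, -0.53508268]]), 't': array([-0.41565856, -0.14326969,  1.17620712])}
```

View pics/top0.png

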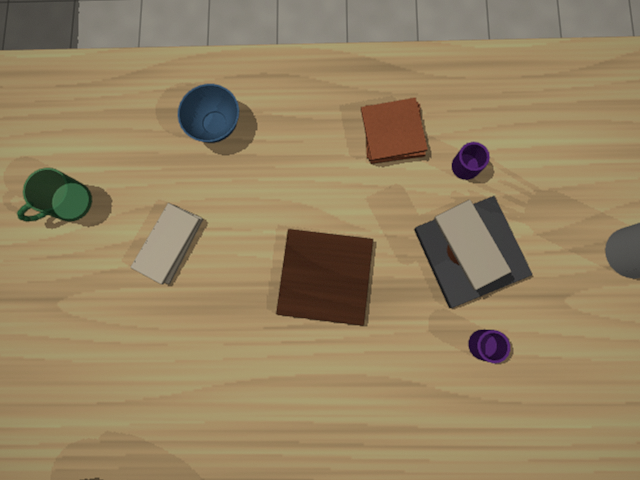

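View pics/scene0.png

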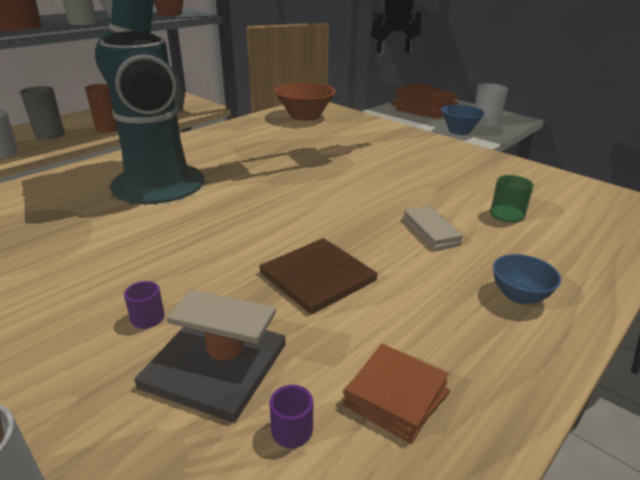

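The top view shows the batt on the cup over the dark shelf at about (473,246). The cream oblong two-layer pile is at (168,244) and the dark board at (325,277). The square terracotta stack at (395,130) and the purple cups at (470,160) and (490,346) are look-alikes. The batt is the cream oblong above the grey shelf, and the pile is the only other cream oblong. I'll confirm both in an enlarged crop while measuring.

```bash
cat > h.py <<'E'
from workcell import *
import cv2, numpy as np
from scipy.spatial.transform import Rotation as Ro
def ray(m,px,z):
    K,R,t=m["camera_matrix"],m["R"],m["t"]; c=-R.T@t
    d=(np.c_[np.atleast_2d(px),np.ones(len(np.atleast_2d(px)))]@np.linalg.inv(K).T)@R
    return c+d*((z-c[2])/d[:,2])[:,None]
def rect(m,cnt,z):
    P=ray(m,cnt.reshape(-1,2).astype(float),z)[:,:2]
    (c,s,a)=cv2.minAreaRect((P*1000).astype(np.float32))
    if s[0]<s[1]: s=s[::-1]; a+=90
    return np.round(c,1),np.round(s,1),round((a+90)%180-90,1)   # mm, long-axis angle deg
def blobs(mask,amin=800):
    mask=cv2.morphologyEx(mask,cv2.MORPH_OPEN,np.ones((3,3)))
    return [c for c in cv2.findContours(mask,cv2.RETR_EXTERNAL,cv2.CHAIN_APPROX_NONE)[0] if cv2.contourArea(c)>amin]
def cream(im,v=130): 
    h=cv2.cvtColor(im,cv2.COLOR_BGR2HSV); return cv2.inRange(h,(0,0,v),(40,70,255))
E
python3 - <<'E'
from h import *
im=cv2.imread("pics/top0.png"); m=camera_model("top")
hsv=cv2.cvtColor(im,cv2.COLOR_BGR2HSV)
print(hsv[246,473],hsv[244,168],hsv[277,325],hsv[280,60],hsv[290,460])
for c in blobs(cream(im)):
    x,y,w,h=cv2.boundingRect(c)
    if y<60: continue
    print("cream",(x+w//2,y+h//2),rect(m,c,.087),rect(m,c,.024))
for c in blobs(cv2.inRange(hsv,(0,60,0),(20,255,90))):
    x,y,w,h=cv2.boundingRect(c); print("dark",(x+w//2,y+h//2),rect(m,c,.018))
a=cv2.resize(im[190:320,400:540],(400,372)); b=cv2.resize(im[190:320,110:250],(400,372))
cv2.imwrite("pics/crop.png",np.hstack([a,b]))
E
```

```text
[ 19  49 157] [ 20  45 170] [ 10 166  63] [ 18 100 155] [ 0  4 65]
cream (164, 243) (array([584.1, 246.1]), array([120.8,  57.4]), -27.9) (array([595.1, 269.5]), array([131.4,  62.5]), -27.9)
cream (473, 244) (array([ 577.1, -240.4]), array([128.8,  62.3]), 26.1) (array([ 587.5, -259.6]), array([140.1,  67.8]), 26.1)
dark (325, 278) (array([533.1, -10.7]), array([153.8, 149.5]), 82.5)
```

View pics/crop.png

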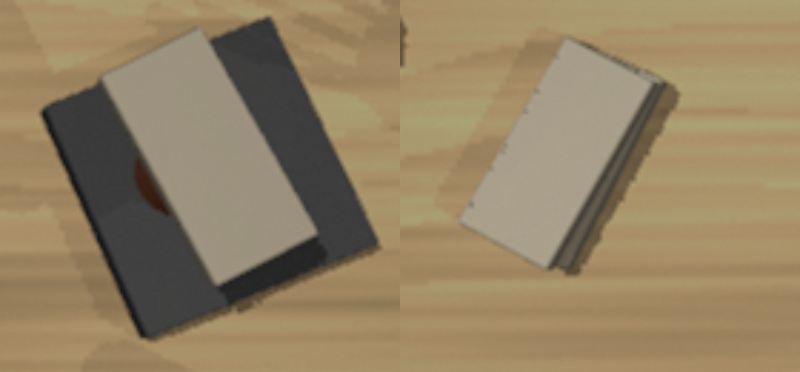

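The crop confirms both. On the left is the cream batt over the terracotta cup on the grey shelf. On the right is the two-layer cream pile. The sizes fit: 129x62 at z=87 mm, 131x63 at z=24 mm and 154x150 for the board. Next I'll work out how to get above the batt.

```bash
cat >> h.py <<'E'
def go(x,y,z,yaw):
    """shift (cm) in tool axes now, turn about tool z, and shift in tool axes after the turn; yaw deg of closing line"""
    s=read_state(); R=Ro.from_rotvec(s["tcp_rot"]).as_matrix(); d=np.array([x,y,z])-s["tool_pos"]
    yy=np.degrees(np.arctan2(R[1,1],R[0,1])); 
    for Y in (yaw,yaw+180,yaw-180):
        if abs(Y)>200: continue
        w=-np.radians(Y-yy); q6=np.degrees(s["q"][5])+np.degrees(w)+np.degrees(np.arctan2(y,x)-s["q"][0])
        R2=R@Ro.from_rotvec([0,0,w]).as_matrix()
        print("yaw",round(yy,1),"turn",round(w,3),"q6 end~",round(q6),"shift before",np.round(100*R.T@d,2),"after",np.round(100*R2.T@d,2))
    print("pos",np.round(s["tool_pos"],4),"tilt deg",np.round(np.degrees(np.arccos(-R[2,2])),2),"w",round(s["width"],3),"t",round(s["time"],2))
E
python3 -c "
from h import *
go(.577,-.240,.19,116.1)"
```

```text
yaw 72.4 turn -0.762 q6 end~ -139 shift before [-62.25 -72.88   4.15] after [  5.31 -95.7    4.15]
yaw 72.4 turn 2.379 q6 end~ 41 shift before [-62.25 -72.88   4.15] after [-5.31 95.7   4.15]
pos [0.2037 0.6428 0.2301] tilt deg 0.12 w 1.001 t 0.1
```

```bash
for i in 1 2 3 4; do python3 -m crank '[[[-1.95,-2.28,0.13,0,0,0],[-1.95,-2.28,0.13,0,0,0],[-1.95,-2.28,0.13,0,0,0],[-1.95,-2.28,0.13,0,0,0],[-1.95,-2.28,0.13,0,0,0],[-1.95,-2.28,0.13,0,0,0],[-1.95,-2.28,0.13,0,0,0],[-1.95,-2.28,0.13,0,0,0]]]' 8.5 25 | tail -1; done
for i in 1 2 3; do python3 -m crank '[[[0,0,0,0,0,0.099],[0,0,0,0,0,0.099],[0,0,0,0,0,0.099],[0,0,0,0,0,0.099],[0,0,0,0,0,0.099],[0,0,0,0,0,0.099],[0,0,0,0,0,0.099],[0,0,0,0,0,0.099]]]' | tail -1; done
python3 -m crank '[[[0,0,0,0,0,0],[0,0,0,0,0,0]]]'
python3 - <<'E'
from h import *
go(.577,-.240,.14,-63.9)
m=camera_model("wrist"); im=read_camera("wrist"); cv2.imwrite("pics/w1.png",im)
for c in blobs(cream(im)):
    x,y,w,h=cv2.boundingRect(c); print((x,y,w,h),rect(m,c,.087))
E
```

```text
grip_force: 0.0
grip_force: 0.0
grip_force: 0.0
grip_force: 0.0
grip_force: 0.0
grip_force: 0.0
grip_force: 0.0
time: 4.93
tool_pos: [0.578, -0.2404, 0.1892]
tcp_rot: [-3.058, -0.718, 0.001]
wrist_force: [-0.7, -0.4, 0.2]
width: 0.999
grip_force: 0.0
yaw -63.6 turn 0.006 q6 end~ 41 shift before [-0.07 -0.08  4.92] after [-0.07 -0.07  4.92]
yaw -63.6 turn -3.136 q6 end~ -139 shift before [-0.07 -0.08  4.92] after [0.07 0.07 4.92]
pos [ 0.578  -0.2404  0.1892] tilt deg 0.05 w 0.999 t 4.93
(278, 154, 90, 165) (array([ 578.6, -240.3]), array([128.3,  63. ]), 26.1)
```

View pics/w1.png

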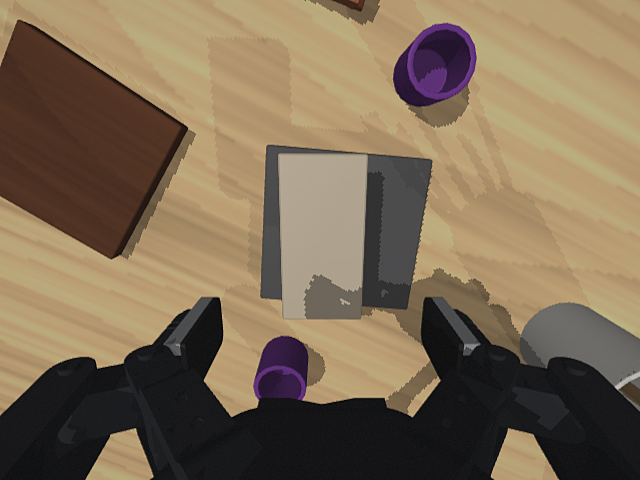

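The wrist view shows the batt at (322,236) over the shelf, with purple cups at (281,370) and (435,62) clear of the descent. It gives the same pose, (578.6,-240.3) at 26.1°. Descending and gripping.

```bash
python3 -m crank '[[[-0.02,0,1.5,0,0,0.006],[0,0,1.5,0,0,0],[0,0,1.5,0,0,0],[0,0,1.5,0,0,0],[0,0,1.5,0,0,0],[0,0,1.5,0,0,0],[0,0,1.5,0,0,0],[0,0,1.5,0,0,0]]]' >/dev/null
python3 -m crank '[[[0,0,0.3,0,0,0],[0,0,0,0,0,0],[0,0,0,0,0,0],[0,0,0,0,0,0]]]'
python3 -m crank '[[[0,0,0,0,0,0],[0,0,0,0,0,0],[0,0,0,0,0,0],[0,0,0,0,0,0],[0,0,0,0,0,0],[0,0,0,0,0,0],[0,0,0,0,0,0],[0,0,0,0,0,0]]]' 5.8 40
```

```text
time: 5.98
tool_pos: [0.5791, -0.241, 0.0679]
tcp_rot: [3.06, 0.706, 0.003]
wrist_force: [-0.4, -0.2, -0.2]
width: 0.991
grip_force: 0.0
time: 6.65
tool_pos: [0.5792, -0.241, 0.0682]
tcp_rot: [3.06, 0.705, 0.003]
wrist_force: [-0.1, 0.9, 5.5]
width: 0.737
grip_force: 45.3
```

```bash
python3 -m crank '[[[0,0,-0.2,0,0,0],[0,0,-0.4,0,0,0],[0,0,-0.8,0,0,0],[0,0,-1.2,0,0,0],[0,0,-1.5,0,0,0],[0,0,-1.5,0,0,0],[0,0,-1.2,0,0,0],[0,0,-0.8,0,0,0]]]'
python3 - <<'E'
from h import *
go(.595,.2695,.145,62.1)
m=camera_model("wrist"); im=read_camera("wrist"); cv2.imwrite("pics/w2.png",im)
E
```

```text
time: 7.32
tool_pos: [0.5792, -0.2411, 0.1453]
tcp_rot: [3.06, 0.705, 0.004]
wrist_force: [0.5, 0.7, -2.2]
width: 0.732
grip_force: 44.5
yaw -64.1 turn -2.202 q6 end~ -38 shift before [ 2.376e+01 -4.522e+01 -3.000e-02] after [ 2.249e+01  4.586e+01 -3.000e-02]
yaw -64.1 turn 0.94 q6 end~ 142 shift before [ 2.376e+01 -4.522e+01 -3.000e-02] after [-2.249e+01 -4.586e+01 -3.000e-02]
pos [ 0.5792 -0.2411  0.1453] tilt deg 0.17 w 0.732 t 7.32
```

View pics/w2.png

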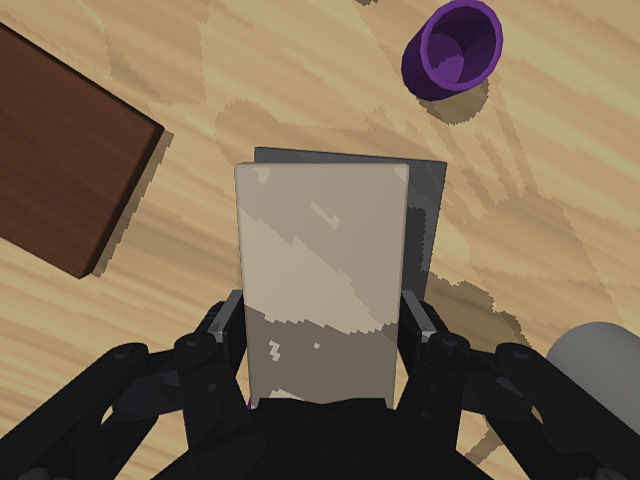

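The batt is held level at (322,260) in this view, and the 2.2 N load fits its weight. Carrying it above the pile.

```bash
for i in 1 2 3; do python3 -m crank '[[[0.99,-1.884,0,0,0,0],[0.99,-1.884,0,0,0,0],[0.99,-1.884,0,0,0,0],[0.99,-1.884,0,0,0,0],[0.99,-1.884,0,0,0,0],[0.99,-1.884,0,0,0,0],[0.99,-1.884,0,0,0,0],[0.99,-1.884,0,0,0,0]]]' | tail -1; done
for i in 1 2 3; do python3 -m crank '[[[0,0,0,0,0,-0.0918],[0,0,0,0,0,-0.0918],[0,0,0,0,0,-0.0918],[0,0,0,0,0,-0.0918],[0,0,0,0,0,-0.0918],[0,0,0,0,0,-0.0918],[0,0,0,0,0,-0.0918],[0,0,0,0,0,-0.0918]]]' | tail -1; done
python3 -m crank '[[[0,0,0,0,0,0],[0,0,0,0,0,0]]]'
python3 - <<'E'
from h import *
go(.595,.2695,.045,62.1)
m=camera_model("top"); im=read_camera("top"); cv2.imwrite("pics/t2.png",im)
m2=camera_model("wrist"); im2=read_camera("wrist"); cv2.imwrite("pics/w3.png",im2)
cv2.imwrite("pics/tw.png",np.vstack([np.hstack([cv2.resize(im[150:340,60:300],(400,317)),cv2.resize(im2,(400,317))])]))
# cup, now uncovered
hsv=cv2.cvtColor(im,cv2.COLOR_BGR2HSV)
for c in blobs(cv2.inRange(hsv,(0,100,20),(14,255,255)),300):
    x,y,w,h=cv2.boundingRect(c); print((x,y,w,h),cv2.contourArea(c),ray(m,(x+w/2,y+h/2),.06))
E
```

```text
grip_force: 44.5
grip_force: 44.6
grip_force: 44.6
grip_force: 44.6
grip_force: 44.6
grip_force: 44.6
time: 11.53
tool_pos: [0.5937, 0.2698, 0.1422]
tcp_rot: [-0.759, -3.048, 0.001]
wrist_force: [0.4, -0.0, -2.2]
width: 0.738
grip_force: 44.6
yaw 62.0 turn -0.001 q6 end~ -38 shift before [-0.14  0.04  9.72] after [-0.14  0.04  9.72]
yaw 62.0 turn 3.14 q6 end~ 142 shift before [-0.14  0.04  9.72] after [ 0.14 -0.04  9.72]
pos [0.5937 0.2698 0.1422] tilt deg 0.05 w 0.738 t 11.53
(447, 230, 41, 35) 1026.5 [[ 0.5745271  -0.24056105  0.06      ]]
(277, 230, 96, 95) 7333.0 [[ 0.52756065 -0.00921103  0.06      ]]
(361, 98, 67, 66) 3332.0 [[ 0.77615957 -0.12913883  0.06      ]]
```

View pics/tw.png

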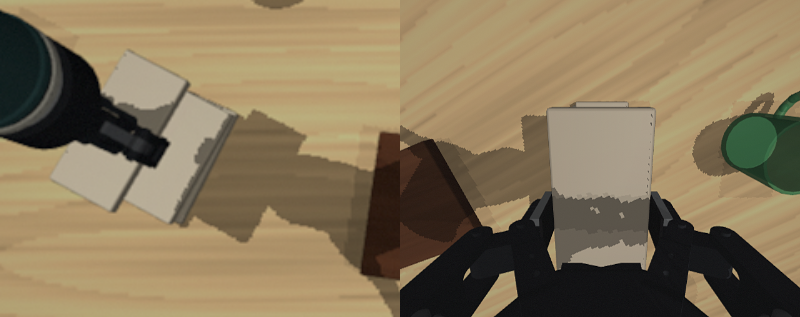

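The left half (top) shows the held batt over the pile, offset only by its height. The right half (wrist) shows the pile's far edge peeking out evenly at (600,104), so they are aligned. Lowering.

```bash
python3 -m crank '[[[-0.14,0.04,1.4,0,0,0],[0,0,1.4,0,0,0],[0,0,1.4,0,0,0],[0,0,1.4,0,0,0],[0,0,1.4,0,0,0],[0,0,1.4,0,0,0],[0,0,1.4,0,0,0],[0,0,0.8,0,0,0]]]'
python3 -m crank '[[[0,0,0.5,0,0,0],[0,0,0.3,0,0,0],[0,0,0.2,0,0,0],[0,0,0.1,0,0,0],[0,0,0.0,0,0,0],[0,0,0,0,0,0]]]'
python3 -c "
from h import *
go(.595,.2695,.018,62.1)"
```

```text
time: 12.3
tool_pos: [0.594, 0.2691, 0.0336]
tcp_rot: [-0.755, -3.047, 0.003]
wrist_force: [0.1, 0.2, -2.2]
width: 0.736
grip_force: 44.6
time: 12.8
tool_pos: [0.5961, 0.2699, 0.0265]
tcp_rot: [0.755, 3.048, 0.001]
wrist_force: [0.3, 0.5, -1.6]
width: 0.736
grip_force: 44.6
yaw 62.2 turn 0.001 q6 end~ -38 shift before [ 0.07 -0.09  0.85] after [ 0.07 -0.09  0.85]
yaw 62.2 turn 3.143 q6 end~ 142 shift before [ 0.07 -0.09  0.85] after [-0.07  0.09  0.85]
pos [0.5961 0.2699 0.0265] tilt deg 0.08 w 0.736 t 12.8
```

```bash
python3 -m crank '[[[0,0,0.2,0,0,0],[0,0,0.2,0,0,0],[0,0,0.1,0,0,0],[0,0,0.0,0,0,0],[0,0,0,0,0,0]]]'
python3 -m crank '[[[0,0,0.1,0,0,0],[0,0,0.0,0,0,0],[0,0,0,0,0,0]]]'
python3 -m crank '[[[0,0,0.1,0,0,0],[0,0,0.0,0,0,0],[0,0,0,0,0,0]]]'
```

```text
time: 13.22
tool_pos: [0.5953, 0.2696, 0.0205]
tcp_rot: [-0.755, -3.049, 0.0]
wrist_force: [-0.2, 0.5, -1.4]
width: 0.736
grip_force: 44.6
time: 13.47
tool_pos: [0.5954, 0.2696, 0.0196]
tcp_rot: [-0.755, -3.049, 0.0]
wrist_force: [0.3, -0.0, -1.8]
width: 0.737
grip_force: 44.6
time: 13.72
tool_pos: [0.5954, 0.2696, 0.0186]
tcp_rot: [-0.755, -3.049, 0.0]
wrist_force: [-1.7, -0.7, -1.1]
width: 0.736
grip_force: 44.6
```

```bash
python3 -m crank '[[[0,0,0,0,0,0],[0,0,0,0,0,0],[0,0,0,0,0,0],[0,0,0,0,0,0],[0,0,0,0,0,0],[0,0,0,0,0,0]]]' 8.5
python3 -m crank '[[[0,0,-0.5,0,0,0],[0,0,-1.2,0,0,0],[0,0,-2,0,0,0],[0,0,-2,0,0,0],[0,0,-2,0,0,0],[0,0,-2,0,0,0],[0,0,-2,0,0,0],[0,0,0,0,0,0]]]' >/dev/null
python3 - <<'E'
from h import *
m2=camera_model("wrist"); im2=read_camera("wrist"); cv2.imwrite("pics/w4.png",im2)
for c in blobs(cream(im2)): print(cv2.boundingRect(c),rect(m2,c,.036))
mt=camera_model("top"); im=cv2.imread("pics/t2.png"); hsv=cv2.cvtColor(im,cv2.COLOR_BGR2HSV)
cv2.imwrite("pics/v4.png",np.hstack([cv2.resize(im2,(400,300)),cv2.resize(im[190:310,400:560],(400,300))]))
go(.5755,-.2405,.19,-63.9)
E
```

```text
time: 14.22
tool_pos: [0.5956, 0.2697, 0.0188]
tcp_rot: [0.755, 3.049, 0.0]
wrist_force: [-0.6, -0.5, 1.0]
width: 0.992
grip_force: 0.0
(273, 151, 87, 163) (array([597.1, 269.5]), array([127.8,  62. ]), -27.7)
yaw 62.2 turn 2.2 q6 end~ 41 shift before [-21.9  -46.23  -5.13] after [-24.47  44.92  -5.13]
yaw 62.2 turn -0.941 q6 end~ -139 shift before [-21.9  -46.23  -5.13] after [ 24.47 -44.92  -5.13]
pos [0.598  0.2707 0.1403] tilt deg 0.44 w 0.998 t 14.93
```

View pics/v4.png

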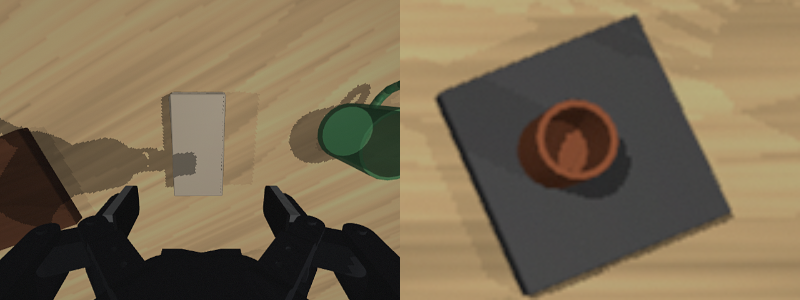

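The batt lies flush on the pile in the left half, at (198,144), measured (597,269.5) at -27.7°. In the right half the terracotta cup's rim is centred at crop (578,141), which is full-picture (471.2,246.4).

Run:
```python
from h import *
m=camera_model("top"); p=ray(m,(471.2,246.4),.075)[0]; print(p)
print("purple",ray(m,[(471,155),(493,346)],.06))
go(p[0],p[1],.19,62.2)
```

```text
[ 0.57390542 -0.24206882  0.075     ]
purple [[ 0.73142014 -0.25545578  0.06      ]
 [ 0.41836844 -0.27104541  0.06      ]]
yaw 62.2 turn -0.0 q6 end~ -85 shift before [-21.83 -46.44  -5.13] after [-21.81 -46.45  -5.13]
yaw 62.2 turn 3.141 q6 end~ 95 shift before [-21.83 -46.44  -5.13] after [21.81 46.45 -5.13]
pos [0.598  0.2707 0.1403] tilt deg 0.44 w 0.998 t 14.93
```

```bash
for i in 1 2 3; do python3 -m crank '[[[-0.91,-1.935,-0.2,0,0,0],[-0.91,-1.935,-0.2,0,0,0],[-0.91,-1.935,-0.2,0,0,0],[-0.91,-1.935,-0.2,0,0,0],[-0.91,-1.935,-0.2,0,0,0],[-0.91,-1.935,-0.2,0,0,0],[-0.91,-1.935,-0.2,0,0,0],[-0.91,-1.935,-0.2,0,0,0]]]' | tail -1; done
python3 -m crank '[[[0,0,0,0,0,0],[0,0,0,0,0,0]]]' >/dev/null
python3 - <<'E'
from h import *
m=camera_model("wrist"); im=read_camera("wrist"); cv2.imwrite("pics/w5.png",im)
hsv=cv2.cvtColor(im,cv2.COLOR_BGR2HSV)
for c in blobs(cv2.inRange(hsv,(0,110,20),(12,255,255)),300):
    x,y,w,h=cv2.boundingRect(c); print((x,y,w,h),ray(m,(x+w/2,y+h/2),.075))
go(.574,-.242,.03,62.2)
E
```

```text
grip_force: 0.0
grip_force: 0.0
grip_force: 0.0
(476, 294, 104, 74) [[ 0.72198101 -0.1283509   0.075     ]]
(295, 202, 66, 74) [[ 0.57354793 -0.23873913  0.075     ]]
(440, 0, 200, 172) [[ 0.54535227 -0.06112087  0.075     ]]
yaw 62.1 turn -0.001 q6 end~ -85 shift before [-0.24  0.19 15.28] after [-0.24  0.19 15.28]
yaw 62.1 turn 3.14 q6 end~ 95 shift before [-0.24  0.19 15.28] after [ 0.24 -0.19 15.28]
pos [ 0.5712 -0.2428  0.1828] tilt deg 0.11 w 0.995 t 17.15
```

View pics/w5.png

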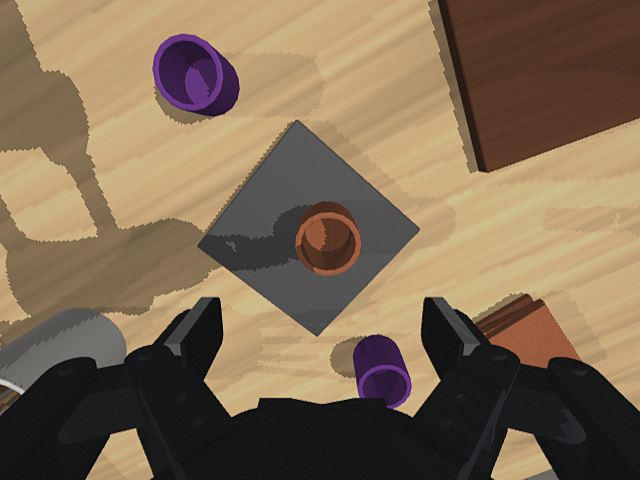

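The rim is centred at (328,244) in the wrist view, with purple cups at (195,75) and (382,370), both well clear.

Run:
```python
from h import *
p=ray(camera_model("wrist"),(328,243.5),.075)[0]; print(p); p=(p+np.array([.5739,-.2421,.075]))/2
go(p[0],p[1],.03,62.2)
```

```text
[ 0.57670743 -0.23944083  0.075     ]
yaw 62.1 turn -0.001 q6 end~ -85 shift before [-0.3   0.36 15.28] after [-0.3   0.36 15.28]
yaw 62.1 turn 3.14 q6 end~ 95 shift before [-0.3   0.36 15.28] after [ 0.3  -0.36 15.28]
pos [ 0.5712 -0.2428  0.1828] tilt deg 0.11 w 0.995 t 17.15
```

```bash
python3 -m crank '[[[-0.3,0.36,0,0,0,0],[0,0,1.9,0,0,0],[0,0,2.2,0,0,0],[0,0,2.2,0,0,0],[0,0,2.2,0,0,0],[0,0,2.2,0,0,0],[0,0,1.9,0,0,0],[0,0,1.3,0,0,0]]]' >/dev/null
python3 -m crank '[[[0,0,0.7,0,0,0],[0,0,0.4,0,0,0],[0,0,0.2,0,0,0],[0,0,0,0,0,0],[0,0,0,0,0,0]]]'
python3 -m crank '[[[0,0,0,0,0,0],[0,0,0,0,0,0],[0,0,0,0,0,0],[0,0,0,0,0,0],[0,0,0,0,0,0],[0,0,0,0,0,0],[0,0,0,0,0,0],[0,0,0,0,0,0]]]' 4.6 30
```

```text
time: 18.23
tool_pos: [0.5772, -0.2416, 0.0329]
tcp_rot: [0.755, 3.047, -0.001]
wrist_force: [0.1, -0.6, 0.6]
width: 0.994
grip_force: 0.0
time: 18.9
tool_pos: [0.5768, -0.2416, 0.0326]
tcp_rot: [0.755, 3.048, -0.0]
wrist_force: [-0.4, 0.6, 5.8]
width: 0.594
grip_force: 32.6
```

```bash
python3 -m crank '[[[0,0,-0.2,0,0,0],[0,0,-0.4,0,0,0],[0,0,-0.8,0,0,0],[0,0,-1.5,0,0,0],[0,0,-1.5,0,0,0],[0,0,-1.5,0,0,0],[0,0,-0.8,0,0,0],[0,0,0,0,0,0]]]' 
python3 -c "
from h import *
go(.533,-.011,.10,62.1)"
```

```text
time: 19.57
tool_pos: [0.5778, -0.242, 0.1014]
tcp_rot: [0.754, 3.045, -0.001]
wrist_force: [-0.1, -0.0, 0.5]
width: 0.588
grip_force: 32.2
yaw 62.2 turn 0.001 q6 end~ -63 shift before [14.74 18.34  0.08] after [14.77 18.31  0.08]
yaw 62.2 turn 3.143 q6 end~ 117 shift before [14.74 18.34  0.08] after [-14.77 -18.31   0.08]
pos [ 0.5778 -0.242   0.1014] tilt deg 0.25 w 0.588 t 19.57
```

```bash
for i in 1 2; do python3 -m crank '[[[0.921,1.146,0,0,0,0],[0.921,1.146,0,0,0,0],[0.921,1.146,0,0,0,0],[0.921,1.146,0,0,0,0],[0.921,1.146,0,0,0,0],[0.921,1.146,0,0,0,0],[0.921,1.146,0,0,0,0],[0.921,1.146,0,0,0,0]]]' | tail -1; done
python3 -m crank '[[[0,0,0,0,0,0],[0,0,0,0,0,0]]]'
python3 - <<'E'
from h import *
a=read_camera("wrist");b=read_camera("scene")
cv2.imwrite("pics/v6.png",np.hstack([cv2.resize(a,(400,300)),cv2.resize(b,(400,300))]))
go(.533,-.011,.032,62.2)
E
```

```text
grip_force: 32.1
grip_force: 32.1
time: 21.07
tool_pos: [0.5312, -0.0094, 0.0987]
tcp_rot: [0.753, 3.05, -0.0]
wrist_force: [-0.6, -0.4, -1.4]
width: 0.591
grip_force: 32.1
yaw 62.2 turn -0.0 q6 end~ -63 shift before [-0.15  0.01  6.68] after [-0.15  0.01  6.68]
yaw 62.2 turn 3.142 q6 end~ 117 shift before [-0.15  0.01  6.68] after [ 0.15 -0.01  6.68]
pos [ 0.5316 -0.0103  0.0988] tilt deg 0.03 w 0.593 t 21.17
```

View pics/v6.png

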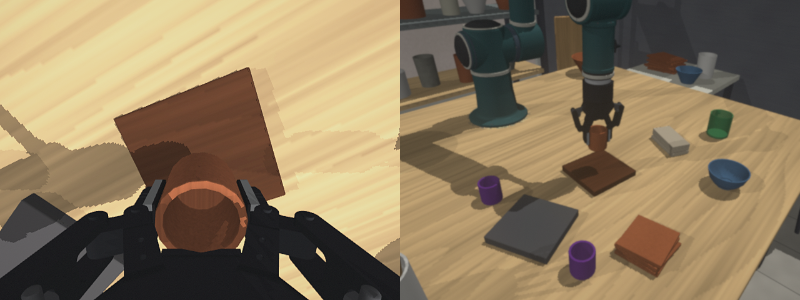

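The cup hangs upright between the fingers at (203,215) in the left half, above the board at (597,170) in the right half. Lowering.

```bash
python3 -m crank '[[[0,0,0.9,0,0,0],[0,0,1.2,0,0,0],[0,0,1.2,0,0,0],[0,0,1.2,0,0,0],[0,0,0.8,0,0,0],[0,0,0.5,0,0,0],[0,0,0.3,0,0,0],[0,0,0.2,0,0,0]]]'>/dev/null
python3 -m crank '[[[0,0,0.1,0,0,0],[0,0,0,0,0,0],[0,0,0,0,0,0]]]'
python3 -m crank '[[[0,0,0.1,0,0,0],[0,0,0,0,0,0],[0,0,0,0,0,0]]]'
python3 -m crank '[[[0,0,0.1,0,0,0],[0,0,0,0,0,0],[0,0,0,0,0,0]]]'
```

```text
time: 22.08
tool_pos: [0.532, -0.0103, 0.0352]
tcp_rot: [0.755, 3.048, 0.0]
wrist_force: [-0.5, -0.3, -1.5]
width: 0.588
grip_force: 32.1
time: 22.33
tool_pos: [0.5316, -0.0102, 0.034]
tcp_rot: [0.755, 3.049, 0.0]
wrist_force: [0.5, 0.1, -0.2]
width: 0.589
grip_force: 32.1
time: 22.58
tool_pos: [0.5314, -0.0103, 0.0326]
tcp_rot: [-0.755, -3.049, 0.0]
wrist_force: [-0.3, -0.2, -2.0]
width: 0.588
grip_force: 32.1
```

```bash
python3 -m crank '[[[0,0,0.1,0,0,0],[0,0,0,0,0,0],[0,0,0,0,0,0]]]'
python3 -m crank '[[[0,0,0.1,0,0,0],[0,0,0,0,0,0],[0,0,0,0,0,0]]]'
```

```text
time: 22.83
tool_pos: [0.5313, -0.0103, 0.0315]
tcp_rot: [-0.755, -3.049, 0.0]
wrist_force: [-0.3, -0.7, -1.7]
width: 0.587
grip_force: 32.1
time: 23.08
tool_pos: [0.5314, -0.0103, 0.0306]
tcp_rot: [-0.755, -3.049, 0.0]
wrist_force: [0.2, -1.4, -1.2]
width: 0.587
grip_force: 32.2
```

```bash
python3 -m crank '[[[0,0,0.1,0,0,0],[0,0,0,0,0,0],[0,0,0,0,0,0],[0,0,0,0,0,0]]]' | grep -A3 tool_pos
```

```text
tool_pos: [0.5315, -0.0103, 0.0306]
tcp_rot: [-0.755, -3.049, 0.0]
wrist_force: [-3.3, -0.1, 6.1]
width: 0.585
```

Contact at the expected height. Releasing, retreating and checking.

```bash
python3 -m crank '[[[0,0,0,0,0,0],[0,0,0,0,0,0],[0,0,0,0,0,0],[0,0,0,0,0,0],[0,0,0,0,0,0],[0,0,0,0,0,0],[0,0,0,0,0,0],[0,0,0,0,0,0]]]' 8.5 | tail -2
python3 -m crank '[[[0,0,-0.5,0,0,0],[0,0,-1.2,0,0,0],[0,0,-2,0,0,0],[0,0,-2.5,0,0,0],[0,0,-2.5,0,0,0],[0,0,-2.5,0,0,0],[0,0,-2.5,0,0,0],[0,0,-1.5,0,0,0]]]' >/dev/null
python3 -m crank '[[[0,0,0,0,0,0],[0,0,0,0,0,0],[0,0,0,0,0,0],[0,0,0,0,0,0]]]'
python3 - <<'E'
from h import *
a=read_camera("wrist");b=read_camera("scene")
cv2.imwrite("pics/v7.png",np.hstack([cv2.resize(a,(400,300)),cv2.resize(b,(400,300))]))
E
```

```text
width: 0.992
grip_force: 0.0
time: 25.08
tool_pos: [0.5302, -0.0102, 0.1802]
tcp_rot: [-0.755, -3.047, 0.001]
wrist_force: [-0.4, -0.7, -0.4]
width: 0.992
grip_force: 0.0
```

View pics/v7.png

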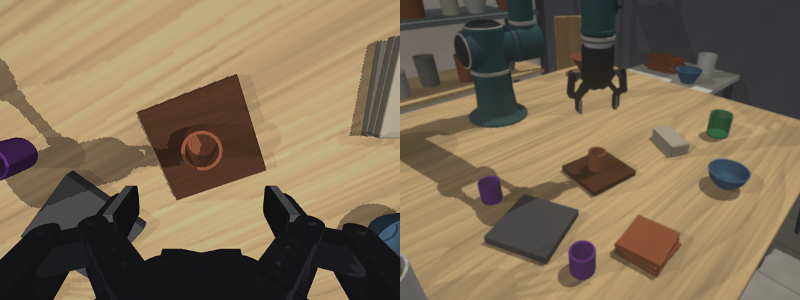

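The cup stands upright at the middle of the board, at (202,150) in the left half and (597,158) in the right. The batt lies on the pile at (670,140), and the gripper is clear.

```bash
python3 -c "
from workcell import *
print(finish_job())"
```

```text
the job is handed in; nothing more can be done
None
```

I laid the batt squarely on the pile (about 2 mm from its centre), stood the cup upright near the centre of the ware board, and handed the job in at about 25 s; the hand-in returned no verdict.

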